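Line up a V-block against the fence

ROBOT

A 6-joint arm with a two-finger parallel gripper is mounted at the origin on a cart in front of the work surface, level with it; the furniture and walls round the work are solid. World frame = base frame: x ahead of the robot, y to its left, z up, the work surface at z = 0. Lengths are in m, angles in rad, forces in N, time in s.
With the tool pointing down it reaches from about 0.325 to 0.775 m from the base axis. Payload 9.3 kg.
Tool frame: the origin (TCP) lies midway between the tips of the shut fingers; the grasp point (between the pads) lies 19 mm behind it; z points along the fingers, y is the line along which they close (so a half turn about z gives the same grasp; the last joint's range is limited). The gripper opens to 85 mm and grips with 20 to 120 N. Pads are 22 mm wide; open, the fingers measure 114 mm over their backs; the gripper's body (76 mm by 85 mm) begins 54 mm behind the grasp point. The pads swing forward as they close: fully open they stand 13 mm farther back than shut.
Start: joints at [1.104, 0.259, 0.021, 1.334, 0, 1.418], TCP at [0.17, 0.523, 0.231] pointing down, gripper open.
Joint ranges: [-3.04, 3.04], [-0.91, 1.82], [-1.04, 1.36], [-1.92, 1.95], [-1.52, 1.45], [-3.14, 3.14]. Speed limits (rad/s): [2.22, 2.22, 2.79, 3.14, 3.14, 3.14].

INTERFACE

Orientations are given as a unit quaternion [x, y, z, w].
In Python, from station import bot gives the robot as it stands.
- The arm moves only by the shell command python3 -m jog 'ROWS' [FORCE]. ROWS is JSON, one flat list of numbers, 7 for each row, row after row: the opening, from -1 (shut) to 1 (fully open), so that 0 is half open, then the shift along the tool's x, y, z in cm, then the turn, a rotation vector about the tool's x, y, z in degrees. A call has 1 to 5 rows; each row shifts and turns the commanded pose from where the row before left it, along the tool's axes as they then stand; what a row does not reach is not made up. A row lasts 1/10 s, in which the tool goes at most 50 mm and 8.59 degrees, less where a joint would pass 70% of its speed; a pose out of reach is approached as far as the arm can. A call is refused whole if a number of a shift passes 5 or a number of a turn 8.59, either way. A call with a gripper value outside its range is refused whole. The fingers move at their own pace and stop on an object; FORCE is the grip in N (left out, the last holds). Time passes only in rows, so rows that do not move let the fingers close. It gives the time, the measured TCP pose, the force, the opening and the grip force at its end, in the units of the state.
- bot.get_obs(): the state, without advancing time (a new reading comes with each control period).
- bot.camera(name): name is "scene" or "top"; returns a dict with "image" (480x640x3 uint8, blue, green, red), "K" (3x3 intrinsics, pixels), "extrinsics" (4x4, takes a point from world to camera coordinates). Camera axes: x right, y down, z forward; pixel columns grow to the right and rows downward; lengths in m; the calibration is good to about 2 mm. A picture is of the moment at which its call begins. There is no depth.
- bot.sign_off(): hands the job in; it is judged then, once.
The state is a dict: "time_s": time; "joint_pos": joint angles; "joint_velocities": joint speeds; "joint_torque": joint torques, N m; "tcp_pos": TCP position; "tool_rot": TCP orientation; "wrist_force": force on the tool from outside, world axes, zero at the start; "wrist_torque": the same for the moment, N m; "finger_gap": finger opening in m; "finger_force": force on a finger pad.
Only numpy, scipy, OpenCV 4.12 (cv2) and the standard library are available. Lean on these libraries where they do the work, as an engineer would, in place of code of your own. Each camera call takes 0.05 s, during which the arm holds its last target. There are 200 camera calls.

TASK

Two V-blocks are to carry a shaft: one already stands against the straight steel fence, the other stands loose in front of it. With the fingertips gently push the loose block along the worktop, without gripping or lifting it, until it stands flat against the fence with its middle at the red clip, in line with its mate. Leave the mate where it is, and leave the setting ring and the plug gauge alone.

Things in the scene. Friction and masses are not known exactly. Their poses are not given: they have to be found in the camera images.
- fence: dark steel bar fixed to the worktop, 240 long, 25 deep, 30 high (two screw heads on top, 3 higher, near its ends). Origin on the worktop at the foot of its front face (towards the robot), half-way along; x points level into the bar, away from the robot (front face at x = 0, back at x = 25), y runs along the bar, to the left as seen from the robot; z up
- clip: red clip, 10 wide, astride the fence's top and back (nothing of it is in front of the fence's face; its tab rises 44 above the worktop). It stands 60 left or 60 right of the fence's middle. Origin on the worktop 18.5 in front of the fence's face, straight in front of the clip: where the centre of the loose block's underside belongs; axes parallel to the fence's
- stray_block: the loose V-block, grey steel, 44 x 36 x 34 high, about 0.24 kg. Origin at the centre of its underside; x runs along its V groove (44 long), y across it (36, between the upright flanks), z up. It starts with its centre 85 to 125 in front of the fence's face, up to 50 left or right of the clip, its groove within 0.35 rad of parallel to the fence; when done, a flank lies against the fence
- set_block: the mate: an equal V-block, 44 x 36 x 34 high, loose, already standing against the fence on the other side of the fence's middle, 120 from the clip. Origin at the centre of its underside; axes as for the loose block
- ring: setting ring, dark knurled rim, 34 across, 12 high, lying loose on the worktop about 180 left of the fence's middle and 100 in front of its face; a bystander. Origin at the centre of its underside
- plug_gauge: plug gauge, grey rod 92 long, 17 x 15 thick, lying loose on the worktop about 200 right of the fence's middle and 100 in front of its face; a bystander. Origin at the centre of its underside; it lies along its y axis
Mind the look-alikes: they are no part of the job. Leave any green or orange look-alike of the stray_block alone.

How it is judged:
At the end, for the whole second after the job is handed in: The loose block stands upright, at rest, a flank against the fence (gap at its middle under 2.5 mm, groove parallel to it within 0.06 rad), its middle within 7 mm of the clip's along the fence; mate moved under 5 mm, ring and plug gauge under 10 mm (x of stray_block in the frame of fence between -0.0205 and -0.015 m and angle between the x axis of stray_block and the y axis of fence, either way round below 0.06 rad and y of stray_block in the frame of clip between -0.007 and 0.007 m and angle between stray_block's own z axis and vertical below 0.06 rad and height (world z) of stray_block below 0.004 m and linear speed of stray_block below 0.01 m/s and distance of set_block from where it was at the start of the episode below 0.005 m and distance of each of ring, plug_gauge from where it was at the start of the episode below 0.01 m); the robot touches nothing.
It fails at once if the loose block is lifted off the worktop (over 6 mm) (height (world z) of stray_block above 0.006 m).
It fails at once if the loose block is tipped (angle between stray_block's own z axis and vertical above 0.2 rad).
It fails at once if the loose block is gripped or rammed (over 40 N from the fingers) (contact force between the fingers and stray_block above 40 N).
It fails at once if the mate is displaced (distance of set_block from where it was at the start of the episode above 0.006 m).
It fails at once if the setting ring or the plug gauge is disturbed (distance of any of ring, plug_gauge from where it was at the start of the episode above 0.012 m).
It also fails if it takes over 45 s, if anything falls off the work surface, if the arm or the gripper's body presses on something with over 40 N, if the wrist force passes 120 N, or if a joint passes its speed limit or range.

## Working session

There is one attempt and no reset: what is moved stays moved. The work goes in short steps, Python scripts to look and compute and a shell command to move; the robot and the scene stay as the last step left them, time stands still between calls to the robot, and variables do not carry over. Pictures are saved under pics/ and viewed, at most 10 in all, crops included, and the job is handed in when it is done.

```bash
mkdir -p pics; python3 - <<'E'
from station import bot
import cv2,numpy as np
o=bot.get_obs();print(o['time_s'],o['tcp_pos'],o['tool_rot'],o['finger_gap'])
for n in("top","scene"):
    c=bot.camera(n);cv2.imwrite(f"pics/{n}1.png",c["image"]);print(n,c["K"].tolist(),np.round(c["extrinsics"],4).tolist())
E
```

```text
0.0 [0.16966419 0.52289141 0.23064835] [ 1.56252526e-01  9.87716912e-01 -6.37424539e-04 -2.08907957e-04] 0.08553909168226043
top [[611.306427594648, 0.0, 317.05457343101705], [0.0, 611.306427594648, 233.65054438493007], [0.0, 0.0, 1.0]] [[-0.0201, -0.9996, 0.018, -0.2614], [-0.9812, 0.0162, -0.1926, 0.4819], [0.1922, -0.0215, -0.9811, 0.8102], [0.0, 0.0, 0.0, 1.0]]
scene [[485.77780523511115, 0.0, 314.95385560208786], [0.0, 485.77780523511115, 236.6419730661645], [0.0, 0.0, 1.0]] [[0.6141, -0.7892, -0.0071, -0.4902], [-0.3295, -0.2482, -0.911, 0.1374], [0.7172, 0.5618, -0.4124, 0.6643], [0.0, 0.0, 0.0, 1.0]]
```

View pics/top1.png

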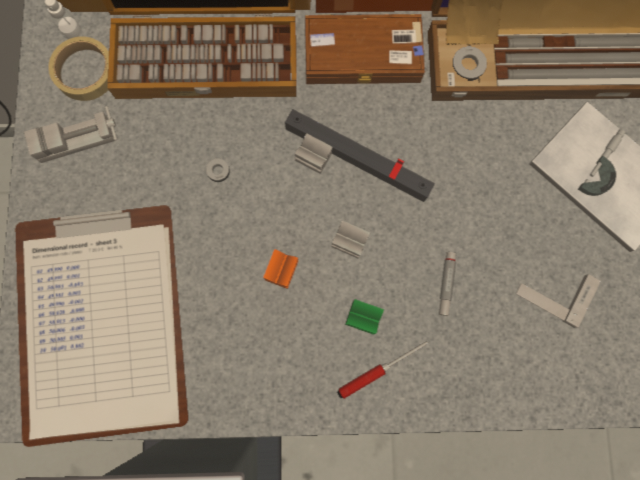

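View pics/scene1.png

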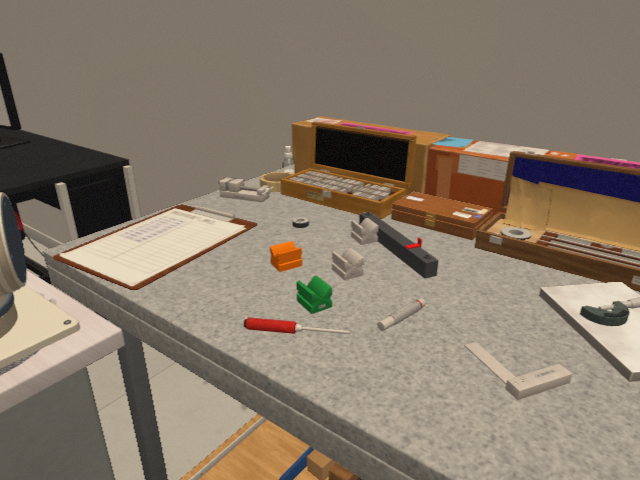

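Top view: the fence runs from (288,118) to (432,192), with the clip at (397,168), right of its middle. The mate is at (313,153), the ring at (218,170) and the plug gauge at (448,284). There are three candidates for the loose block: grey (350,239), orange (281,268) and green (365,317). Only the grey one fits the description (grey steel, in front of the clip). I'll confirm it in a crop.

```bash
cat > h.py <<'E'
from station import bot
import cv2,numpy as np
def ray(c,uv,z):
    E=c["extrinsics"];R,t=E[:3,:3],E[:3,3];o=-R.T@t
    uv=np.atleast_2d(uv).astype(float)
    d=np.c_[uv,np.ones(len(uv))]@np.linalg.inv(c["K"]).T@R
    return (o+d*((z-o[2])/d[:,2])[:,None])[:,:2]
def proj(c,p):
    E=c["extrinsics"];q=c["K"]@(E[:3,:3]@np.array(p,float)+E[:3,3]);return q[:2]/q[2]
E
python3 - <<'E'
from h import *
c=bot.camera("top");im=c["image"]
cv2.imwrite("pics/crop1.png",cv2.resize(im[100:280,270:470],None,fx=3.3,fy=3.3,interpolation=cv2.INTER_CUBIC)[:600])
hsv=cv2.cvtColor(im,cv2.COLOR_BGR2HSV)
roi=np.zeros(im.shape[:2],np.uint8);roi[100:215,275:445]=1
d=((hsv[...,2]<85)&(roi>0)).astype(np.uint8)
n=max(cv2.findContours(d,0,2)[0],key=cv2.contourArea);print("fence",cv2.boxPoints(cv2.minAreaRect(n)).round(1).tolist())
r=((hsv[...,1]>150)&((hsv[...,0]<8)|(hsv[...,0]>172))&(roi>0)).astype(np.uint8)
n=max(cv2.findContours(r,0,2)[0],key=cv2.contourArea);print("clip",n[:,0].mean(0),cv2.boxPoints(cv2.minAreaRect(n)).round(1).tolist())
b=cv2.boxPoints(cv2.minAreaRect(max(cv2.findContours(d,0,2)[0],key=cv2.contourArea)));print(ray(c,b,.03).round(4).tolist())
E
```

```text
fence [[282.20001220703125, 127.19999694824219], [291.8999938964844, 108.9000015258789], [433.70001220703125, 183.5], [424.0, 201.8000030517578]]
clip [395.45714286 169.37142857] [[388.3999938964844, 176.1999969482422], [397.3999938964844, 158.1999969482422], [403.3999938964844, 161.1999969482422], [394.3999938964844, 179.1999969482422]]
[[0.6429, -0.2221], [0.6717, -0.2368], [0.553, -0.4431], [0.5255, -0.4274]]
```

View pics/crop1.png

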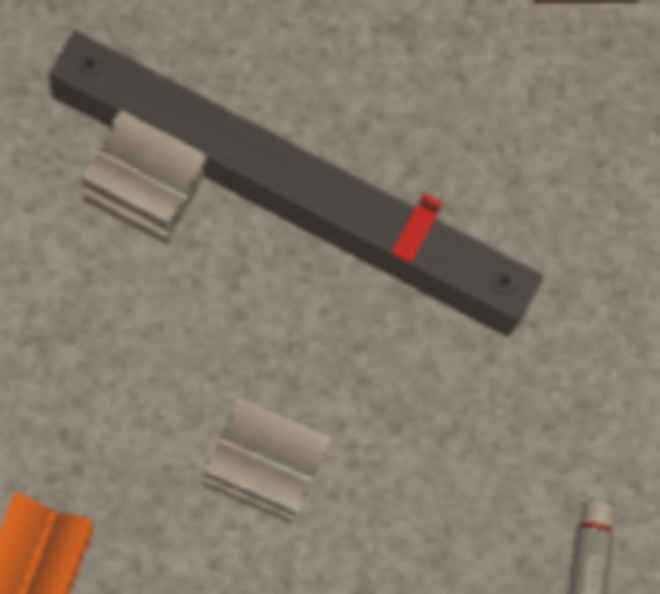

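The crop confirms it: the plain grey V-block at about (350,239) is the loose one. The orange block (bottom left) and the green one are look-alikes. Next I'll compute poses from the top-edge corners.

```bash
python3 - <<'E'
from h import *
c=bot.camera("top")
f=lambda l,z:ray(c,np.array(l)/3.3+[270,100],z)
F=f([(52,75),(510,318)],.03);B=f([(75,30),(543,277)],.03)
y=F[0]-F[1];print("len",np.linalg.norm(y));y/=np.linalg.norm(y);x=np.array([y[1],-y[0]])
O=F.mean(0);print("O",O,"ang fence x",np.arctan2(x[1],x[0]),"backdepth",(B-O)@x)
M=f([(118,112),(206,157),(175,222),(83,183)],.034);S=f([(237,400),(328,438),(302,503),(207,472)],.034)
C=f([(393,258),(413,262)],.031)
for n,P in(("mate",M),("stray",S),("clip",C)):
    print(n,P.mean(0).round(4),"fence",((P-O)@np.c_[x,y]).round(4).tolist(),((P.mean(0)-O)@np.c_[x,y]).round(4))
d=(S[0]-S[1]+S[3]-S[2])@np.c_[x,y];print("stray angle rel fence",np.arctan2(-d[0],d[1]))
for n,a in(("ring",(218,170)),("gauge",(448,284)),("orange",(281,268)),("green",(365,317))):
    print(n,((ray(c,a,.015)[0]-O)@np.c_[x,y]).round(3))
R=f([(0,0)],0)
from scipy.spatial.transform import Rotation as T
q=T.from_quat(bot.get_obs()['tool_rot']).as_matrix();print(q.round(3))
E
```

```text
len 0.2324520363139628
O [ 0.59177867 -0.32801153] ang fence x -0.5236709604442724 backdepth [0.02387891 0.02393152]
mate [ 0.6039 -0.2686] fence [[-0.0021, 0.081], [-0.0014, 0.0364], [-0.0346, 0.034], [-0.0388, 0.0784]] [-0.0192  0.0575]
stray [ 0.4739 -0.3195] fence [[-0.0923, -0.0284], [-0.0879, -0.0711], [-0.1187, -0.0746], [-0.1266, -0.0322]] [-0.1064 -0.0516]
clip [ 0.5607 -0.3822] fence [[-0.0012, -0.0582], [0.0015, -0.0668]] [ 0.0002 -0.0625]
stray angle rel fence 0.14429511420957172
ring [-0.109  0.171]
gauge [-0.095 -0.206]
orange [-0.192  0.017]
green [-0.195 -0.123]
[[-0.951  0.309 -0.   ]
 [ 0.309  0.951 -0.001]
 [ 0.    -0.001 -1.   ]]
```

```bash
python3 -m jog '[-0.65,0,0,0,0,0,6,-0.65,0,0,0,0,0,6,-0.65,-4.29,-2.3,0,0,0,0,-0.65,-4.29,-2.3,0,0,0,0,-0.65,-4.29,-2.3,0,0,0,0]' && python3 -m jog '[-0.65,-4.29,-2.3,0,0,0,0,-0.65,-4.29,-2.3,0,0,0,0,-0.65,-4.29,-2.3,0,0,0,0,-0.65,-4.29,-2.3,0,0,0,0,-0.65,-4.29,-2.3,0,0,0,0]'
```

```text
time_s: 0.7
tcp_pos: [0.247, 0.3978, 0.231]
tool_rot: [0.258, 0.966, -0.0, -0.0]
wrist_force: [1.1, 0.4, -0.0]
finger_gap: 0.0154
finger_force: 0.0
time_s: 1.2
tcp_pos: [0.3756, 0.1904, 0.2314]
tool_rot: [0.259, 0.966, 0.0, 0.0]
wrist_force: [1.3, 0.4, -0.5]
finger_gap: 0.015
finger_force: 0.0
```

```bash
python3 -m jog '[-0.65,-4.29,-2.3,0,0,0,0,-0.65,-2.78,-4.11,0,0,0,0,-0.65,-2.78,-4.11,0,0,0,0,-0.65,-2.78,-4.11,0,0,0,0,-0.65,-2.78,-4.11,0,0,0,0]' && python3 -m jog '[-0.65,-2.78,-4.11,0,0,0,0,-0.65,-2.78,-4.11,0,0,0,0,-0.65,-2.78,-4.11,0,0,0,0,-0.65,-2.78,-4.11,0,0,0,0,-0.65,-2.78,-4.11,0,0,0,0]' && python3 -m jog '[-0.65,0,0,5,0,0,0,-0.65,0,0,5,0,0,0,-0.65,0,0,4,0,0,0,-0.65,0,0,0,0,0,0]'
python3 - <<'E'
from h import *
p=bot.get_obs()['tcp_pos'];d=p[:2]-np.array([.5905,-.3302]);print("fence",d@[.866,-.5],d@[.5,.866],p[2])
c=bot.camera("top");cv2.imwrite("pics/crop2.png",cv2.resize(c["image"][100:340,270:470],None,fx=2.5,fy=2.5,interpolation=cv2.INTER_CUBIC))
E
```

```text
time_s: 1.7
tcp_pos: [0.4146, -0.049, 0.2314]
tool_rot: [0.259, 0.966, 0.0, 0.0]
wrist_force: [0.5, 1.5, 0.4]
finger_gap: 0.0151
finger_force: 0.0
time_s: 2.2
tcp_pos: [0.4323, -0.2967, 0.2312]
tool_rot: [0.259, 0.966, 0.0, 0.0]
wrist_force: [1.6, -0.5, 0.8]
finger_gap: 0.0151
finger_force: 0.0
time_s: 2.6
tcp_pos: [0.4301, -0.2925, 0.0867]
tool_rot: [0.259, 0.966, 0.002, -0.004]
wrist_force: [-0.8, 0.6, 0.2]
finger_gap: 0.0152
finger_force: 0.0
fence -0.15774037828755755 -0.047488168569094664 0.08668670430281836
```

View pics/crop2.png

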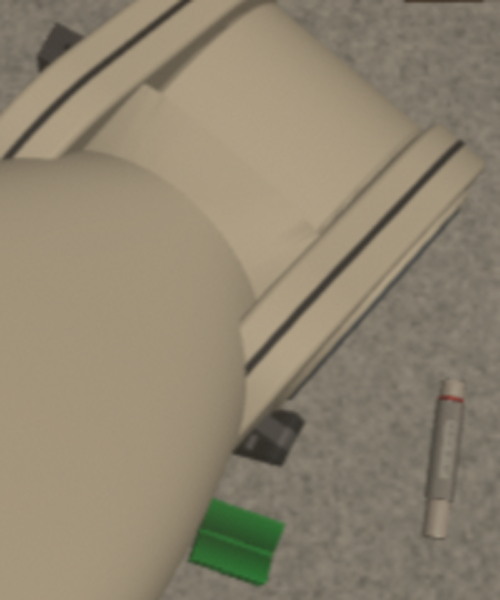

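The arm hides the block from the top camera, so I'll rely on the measured poses and check with the scene camera once low.

```bash
python3 -m jog '[-0.65,0,0,3,0,0,0,-0.65,0,0,3,0,0,0,-0.65,0,0,1.6,0,0,0,-0.65,0,0,0,0,0,0]'
python3 - <<'E'
from h import *
p=bot.get_obs()['tcp_pos'];d=p[:2]-np.array([.5905,-.3302]);print("fence",d@[.866,-.5],d@[.5,.866],p[2])
c=bot.camera("scene");cv2.imwrite("pics/s3.png",cv2.resize(c["image"][180:330,250:450],None,fx=4,fy=4,interpolation=cv2.INTER_CUBIC))
E
```

```text
time_s: 3.05
tcp_pos: [0.4331, -0.2947, 0.0159]
tool_rot: [0.259, 0.966, 0.0, -0.0]
wrist_force: [-0.1, 0.4, -0.6]
finger_gap: 0.0148
finger_force: 0.0
fence -0.15407190061134687 -0.047990383400841094 0.015919696082704826
```

View pics/s3.png

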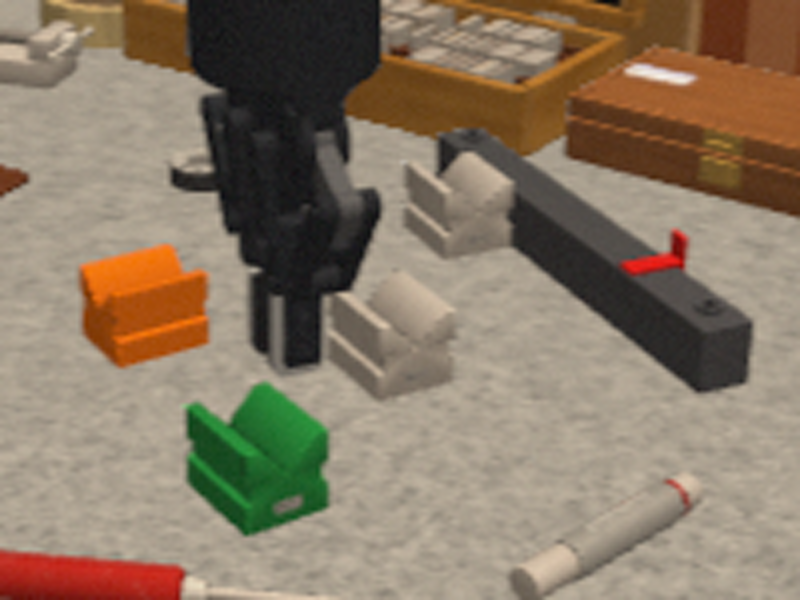

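```bash
python3 -m jog '[-0.65,-0.3,0,0.4,0,0,0,-0.65,-0.5,0,0,0,0,0,-0.65,-0.5,0,0,0,0,0,-0.65,-0.4,0,0,0,0,0,-0.65,-0.4,0,0,0,0,0]' | grep -E 'pos|force';python3 -m jog '[-0.65,-0.4,0,0,0,0,0,-0.65,-0.4,0,0,0,0,0,-0.65,-0.4,0,0,0,0,0,-0.65,-0.4,0,0,0,0,0,-0.65,-0.4,0,0,0,0,0]' | grep -E 'pos|force'
python3 - <<'E'
from h import *
p=bot.get_obs()['tcp_pos'];d=p[:2]-np.array([.5905,-.3302]);print("fence",d@[.866,-.5],d@[.5,.866],p[2])
E
```

```text
tcp_pos: [0.4511, -0.305, 0.0115]
wrist_force: [-1.4, 1.0, 1.9]
finger_force: 1.2
tcp_pos: [0.4684, -0.3152, 0.0112]
wrist_force: [-1.6, 1.4, 2.0]
finger_force: 1.4
fence -0.11320247815712711 -0.048063957439466114 0.011248500943705976
```

```bash
for i in 1 2; do :; done; python3 -m jog '[-0.65,-0.4,-0.08,0,0,0,0,-0.65,-0.4,-0.08,0,0,0,0,-0.65,-0.4,-0.08,0,0,0,0,-0.65,-0.4,-0.08,0,0,0,0,-0.65,-0.4,-0.08,0,0,0,0]' | grep -E 'pos|force';python3 -m jog '[-0.65,-0.4,-0.08,0,0,0,0,-0.65,-0.4,-0.08,0,0,0,0,-0.65,-0.4,-0.08,0,0,0,0,-0.65,-0.4,-0.08,0,0,0,0,-0.65,-0.4,-0.08,0,0,0,0]' | grep -E 'pos|force'
python3 - <<'E'
from h import *
p=bot.get_obs()['tcp_pos'];d=p[:2]-np.array([.5905,-.3302]);print("fence",d@[.866,-.5],d@[.5,.866],p[2])
c=bot.camera("scene");cv2.imwrite("pics/s4.png",cv2.resize(c["image"][200:300,310:450],None,fx=5.5,fy=5.5,interpolation=cv2.INTER_CUBIC))
E
```

```text
tcp_pos: [0.4838, -0.3287, 0.0113]
wrist_force: [-1.6, 1.5, 0.8]
finger_force: 1.1
tcp_pos: [0.4991, -0.3422, 0.0113]
wrist_force: [-1.4, 1.1, 1.3]
finger_force: 1.0
fence -0.0731743237537189 -0.056073114029440645 0.011261702569234252
```

View pics/s4.png

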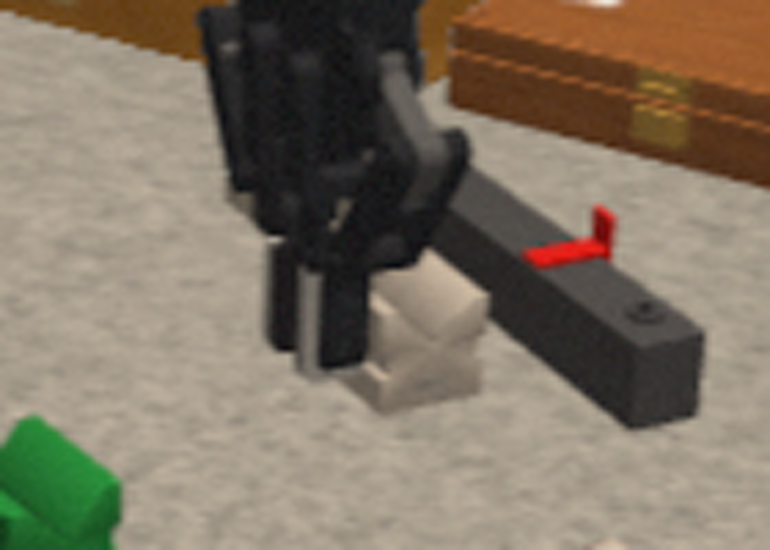

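The block is following squarely, with about 25 mm left to the fence. I'll continue slowly.

```bash
python3 -m jog '[-0.65,-0.4,-0.08,0,0,0,0,-0.65,-0.4,-0.08,0,0,0,0,-0.65,-0.4,-0.08,0,0,0,0,-0.65,-0.4,-0.08,0,0,0,0,-0.65,-0.3,0,0,0,0,0]' | grep -E 'pos|force';python3 -m jog '[-0.65,-0.1,0,0,0,0,0,-0.65,-0.1,0,0,0,0,0,-0.65,-0.1,0,0,0,0,0]' | grep -E 'pos|force'
python3 - <<'E'
from h import *
p=bot.get_obs()['tcp_pos'];d=p[:2]-np.array([.5905,-.3302]);print("fence",d@[.866,-.5],d@[.5,.866],p[2])
E
```

```text
tcp_pos: [0.514, -0.3545, 0.0112]
wrist_force: [-1.9, 1.1, 0.8]
finger_force: 1.0
tcp_pos: [0.5163, -0.3556, 0.0113]
wrist_force: [-1.5, 0.5, 0.3]
finger_force: 0.8
fence -0.05154940601361353 -0.05913205683027524 0.01126212962671903
```

```bash
python3 -m jog '[-0.65,-0.1,0,0,0,0,0,-0.65,-0.1,0,0,0,0,0]' | grep -E 'pos|force';python3 -m jog '[-0.65,-0.1,0,0,0,0,0,-0.65,-0.1,0,0,0,0,0]' | grep -E 'pos|force'
```

```text
tcp_pos: [0.5181, -0.3567, 0.0113]
wrist_force: [-1.9, 1.3, 0.1]
finger_force: 0.7
tcp_pos: [0.5198, -0.3577, 0.0113]
wrist_force: [-1.5, 0.3, -0.1]
finger_force: 0.7
```

```bash
for k in 1; do python3 -m jog '[-0.65,-0.1,0,0,0,0,0,-0.65,-0.1,0,0,0,0,0]' | grep -E 'pos|force'; done
python3 - <<'E'
from h import *
p=bot.get_obs()['tcp_pos'];d=p[:2]-np.array([.5905,-.3302]);print("fence",d@[.866,-.5],d@[.5,.866],p[2])
c=bot.camera("scene");cv2.imwrite("pics/s5.png",cv2.resize(c["image"][200:290,330:450],None,fx=6,fy=6,interpolation=cv2.INTER_CUBIC))
E
```

```text
tcp_pos: [0.5212, -0.3585, 0.0112]
wrist_force: [-5.2, 3.1, 3.2]
finger_force: 2.9
fence -0.04582446204646357 -0.05918400024522084 0.011217796237773019
```

View pics/s5.png

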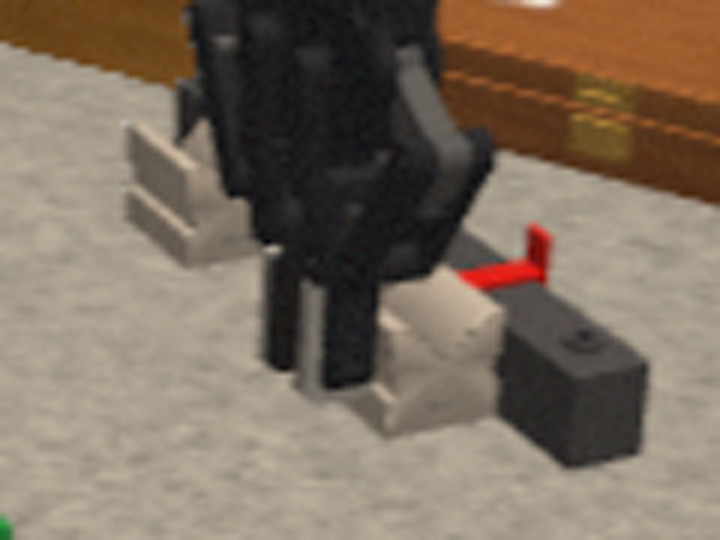

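The force has risen, so the block has met the fence. One more light press to square it, then I'll back off and look.

```bash
python3 -m jog '[-0.65,-0.1,0,0,0,0,0,-0.65,-0.1,0,0,0,0,0,-0.65,0,0,0,0,0,0]' | grep -E 'pos|force'; python3 -m jog '[-0.65,0.5,0,0,0,0,0,-0.65,2,0,0,0,0,0,-0.65,2,0,-2,0,0,0,-0.65,0,0,-5,0,0,0,-0.65,0,0,-5,0,0,0]' | grep -E 'pos'; python3 -m jog '[-0.65,0,0,-4,0,0,0,-0.65,2,4,0,0,0,0,-0.65,2,4,0,0,0,0,-0.65,2,4,0,0,0,0,-0.65,2,4,0,0,0,0]' | grep pos;python3 -m jog '[-0.65,2,4,0,0,0,0,-0.65,2,4,0,0,0,0,-0.65,0,0,0,0,0,0]'|grep -E 'pos|time'
python3 - <<'E'
from h import *
c=bot.camera("top");cv2.imwrite("pics/t6.png",cv2.resize(c["image"][100:220,275:445],None,fx=4.5,fy=4.5,interpolation=cv2.INTER_CUBIC))
E
```

```text
tcp_pos: [0.5212, -0.3586, 0.0112]
wrist_force: [-10.9, 5.9, 8.0]
finger_force: 6.5
tcp_pos: [0.4837, -0.3367, 0.1323]
tcp_pos: [0.4952, -0.1573, 0.1717]
time_s: 8.2
tcp_pos: [0.5004, -0.065, 0.1719]
```

View pics/t6.png

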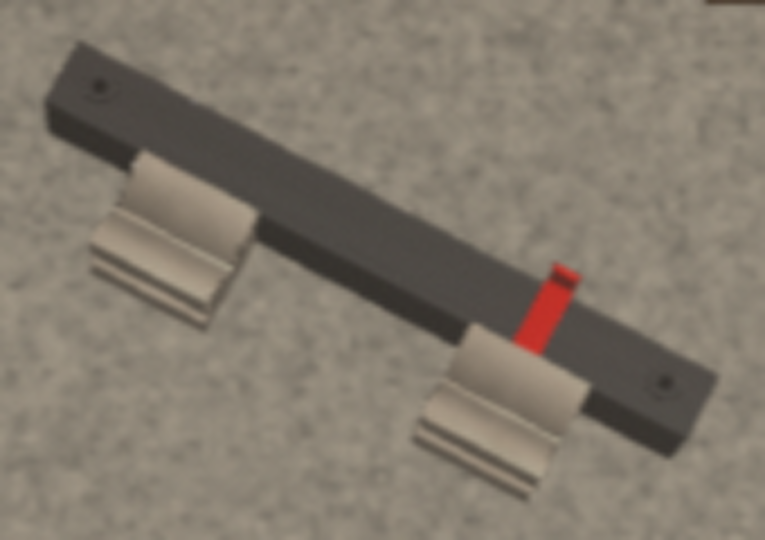

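The block stands flat against the fence with the clip at its middle. Its rear corners are at about (472,325) and (590,385) in the crop, and the clip's foot is at about (529,349). I'll put a number on the offset and check the bystanders.

```bash
python3 - <<'E'
from h import *
c=bot.camera("top");O=np.array([.5905,-.3302]);A=np.array([[.866,.5],[-.5,.866]])
f=lambda l,z:((ray(c,np.array(l)/4.5+[275,100],z)-O)@A*1000).round(1)
print("block",f([(472,325),(590,385),(548,478),(425,415)],.034).tolist())
print("mate",f([(142,150),(260,212),(215,305),(92,242)],.034).tolist())
print("clip",f([(518,343),(541,355)],.031).tolist())
o=cv2.imread("pics/top1.png")
for n,(u,v) in(("ring",(218,170)),("gauge",(448,284))):
    s=np.s_[v-40:v+40,u-40:u+40] if n=="ring" else np.s_[v-40:v+40,u-20:u+40]
    print(n,"diff",cv2.absdiff(o[s],c["image"][s]).mean())
E
```

```text
block [[-0.7, -39.7], [0.1, -82.6], [-34.1, -84.9], [-34.8, -40.5]]
mate [[-0.7, 82.9], [-0.5, 38.9], [-35.5, 36.5], [-36.3, 81.8]]
clip [[2.2, -55.6], [2.3, -64.0]]
ring diff 3.6788541666666665
gauge diff 3.1129861111111112
```

The block's middle is about 2 mm from the clip, it sits flush and parallel, and the mate, ring and gauge have not moved.

```bash
python3 -c "
from station import bot
print(bot.sign_off())"
```

```text
the job is handed in; nothing more can be done
None
```

I pushed the loose V-block flush against the fence, about 2 mm from the clip along it, and handed the job in after about 8 s; the mate, ring and plug gauge show no visible movement, and no verdict came back.

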